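Pop the snug cap off the grinder's dosing chamber with a fork puller

TASK

Before cleaning the grinder, take the puller standing on the shelf, slide its fork fully home under the rim of the snug cap on the grinder's dosing chamber and pull the cap straight up until it pops off. Carry it level on the fork, set it upright in the middle of the bamboo lid, draw the fork out and stand the puller upright on the shelf again. Never touch the cap with the gripper, do not press or shove the puller hard against the grinder or the cap, and leave the other things on the shelf where they are.

Things in the scene. Friction and masses are not known exactly. Their poses are not given: they have to be found in the camera images.
- cap_center (a point): The cap, a plain aluminium mushroom, 80 g, 37 mm tall: flat round head 78 mm across, 10 mm thick, on a round stem 33.6 mm across (36 mm over its lowest 5 mm), 27 mm long. Point on its axis half-way up, 18.5 mm above the foot; z is its axis. At first 18 mm of stem sit in the chamber's mouth, which leaves a 9 mm gap all round between the chamber's rim and the head's underside.
- chamber_rim (a point): Centre of the flat rim of the grinder's dosing chamber: a black drum 100 mm across, rim 130 to 142 mm above the shelf (screw feet), mouth 39 mm across and 18 mm deep. x points from the chamber back to the grinder's tower, z up. The tower is 120 mm wide and 237 mm high; its front is 95 mm from the chamber's axis. The chamber's other sides are open.
- puller_grip (a point): Grip centre of the puller's upright wooden handle: 30 mm along x, 18 mm along y, 57 mm high. The point is 74 mm above the puller's flat underside, 26 mm below its top, on the handle's axis. x is the way the fork points, z up. The puller starts upright on the shelf on one side of the grinder, the lid on the other.
- puller: The puller, a steel C, 200 g; origin on the handle axis at the underside. Fork: flat U, 5 mm thick, 66 mm wide, slot 42 mm wide, open to +x. It is clamped stiffly to the handle's bar (33 to 43 mm up) at an unreported reach: a stem fully home has its axis 25 mm behind to 25 mm ahead of the handle's. From the stem's axis: slot's end 17 mm back, upright 50 to 58 mm back, prong tips 12 mm ahead.
- cap: The same cap; origin at the centre of the stem's foot. Four hidden spring catches in the mouth hold the stem's thicker foot: pulling up takes roughly 6 to 20 N over the first few mm, then it pops free; it is clear of the mouth after 18 mm. It gives about 1 mm sideways in the mouth.
- lid_top (a point): Centre of the upper face of the bamboo lid, a plain round disc 130 mm across and 12 mm thick lying loose and flat on the shelf; z up.
- kettle: Steel pour-over kettle, bystander, 140 mm across the foot; origin under its centre.
- cup: Terracotta cup, bystander, 74 mm across, 80 mm high; origin under its centre.
- canister: Clear square canister with a closing latch, bystander, 104 mm square, 144 mm high; origin under its centre.
- tamper: Steel tamper standing in front of the grinder, bystander, 54 mm across, 78 mm high; origin under its centre.
- jar: Glass jar, bystander, 64 mm across, 85 mm high; origin under its centre.
- brush: Brush lying beside the tamper, bystander, 150 mm long; origin under its middle, long along x.
- grinder: The same grinder, fixed; origin on the chamber's axis, 130 mm under the rim, axes as chamber_rim.
Things that resemble listed ones, but are neither listed nor needed, are in the scene too. Leave any blue or green look-alike of the cap alone.

How it is judged (in metres and radians):
On the way, in this order (a step that is already met when the one before it is completed fails the run):
1. the cap is off the chamber, borne by the puller, level and not touched by the fingers (z of cap_center in the frame of chamber_rim above 0.021 m and contact force between puller and cap above 0.2 N and angle between cap_center's own z axis and vertical below 0.3 rad), for 0.2 s.
2. the cap stands upright on the bamboo lid and the puller no longer touches it (horizontal distance between cap_center and lid_top below 0.02 m and z of cap_center in the frame of lid_top between 0.014 and 0.023 m and angle between cap_center's own z axis and vertical below 0.1 rad and angle between lid_top's own z axis and vertical below 0.06 rad and height (world z) of lid_top below 0.016 m and contact force between puller and cap below 0.05 N), for 0.2 s.
At the end, for the whole second after the job is handed in: The cap stands upright (within 0.1 rad) on its stem on the bamboo lid, its axis within 20 mm of the lid's centre, the lid flat on the shelf; the puller stands upright (within 0.1 rad) on the shelf itself, not touching the cap, its handle axis more than 80 mm from the lid's centre; both at rest (all of step 2 and height (world z) of puller below 0.005 m and angle between puller's own z axis and vertical below 0.1 rad and linear speed of each of puller, cap below 0.02 m/s and horizontal distance between puller and lid_top above 0.08 m).
It fails at once if the gripper or the arm touches the cap (contact force between any of the fingers, the arm and cap above 0.3 N).
It fails at once if the cap tips over (more than 0.4 rad) (angle between cap_center's own z axis and vertical above 0.4 rad).
It fails at once if the puller is forced against the grinder (over 35 N) (contact force between puller and grinder above 35 N).
It fails at once if a bystander is moved more than 30 mm (distance of any of kettle, cup, canister, tamper, jar, brush from where it was at the start of the episode above 0.03 m).
It fails at once if the puller is forced against the cap (over 25 N) (contact force between puller and cap above 25 N).
It also fails if it takes over 70 s, if anything falls off the work surface, if the arm or the gripper's body presses on something with over 40 N, if the wrist force passes 120 N, or if a joint passes its speed limit or range.

ROBOT

A 6-joint arm with a two-finger parallel gripper is mounted at the origin on the work surface. World frame = base frame: x ahead of the robot, y to its left, z up, the work surface at z = 0. Lengths are in m, angles in degrees, forces in N, time in s.
With the tool pointing down it reaches from about 0.35 to 0.875 m from the base axis. Payload 4.2 kg.
Tool frame: the origin (TCP) lies between the finger pads; the fingertips stand 8 mm ahead of it and the grasp point (between the pads) lies 11 mm behind it; z points along the fingers, y is the line along which they close (so a half turn about z gives the same grasp; the last joint's range is limited). The gripper opens to 85 mm and grips with 20 to 120 N. Pads are 22 mm wide; open, the fingers measure 114 mm over their backs; the gripper's body (76 mm by 85 mm) begins 54 mm behind the grasp point. The pads swing forward as they close: fully open they stand 13 mm farther back than shut.
Start: joints at [-53.423, 22.042, 0.453, 0, -68.411, -14.817], TCP at [0.232, -0.58, 0.239] pointing down, gripper open.
Joint ranges: [-179.83, 179.83], [-69.29, 118.12], [-61.27, 80.66], [-181.25, 117.63], [-171.15, -9.14], [-177.46, 177.46]. Speed limits (degrees/s): [159.86, 159.86, 180, 180, 180, 180].

INTERFACE

Orientations are given as a 3x3 rotation matrix whose columns are the frame's x, y, z axes.
In Python, from plant import r gives the robot as it stands. Calls block until the motion is done:
- r.move_ptp(position, orientation): joint-space move of the TCP to a pose.
- r.movel(position, feed=0.15, rot=None, contact_N=None): straight line of the TCP; rot=None keeps the orientation; feed is the mean speed in m/s. With contact_N (N) it stops when the force on the tool has changed by that much, and returns True; else False.
- r.move_j(angles): joint-space move.
- r.open_gripper() and r.close(): open the fingers fully, or close them until they stop; the grip force is fixed at half the most.
- r.sleep(seconds).
- r.inverse_kinematics(position, orientation): joint angles nearest the present ones, or None.
- r.sense(): the state.
- r.snapshot(name): name is "scene" or "top"; returns a dict with "frame" (480x640x3 uint8, red, green, blue), "z_map" (480x640 float32, m along the optical axis (not along the pixel's ray), 0 where there is no reading), "intrinsics" (3x3 intrinsics, pixels), "world_from_camera" (4x4, takes a point from camera to world coordinates). Camera axes: x right, y up, looking along -z (the intrinsics and any distortion apply to the point x, -y, -z); pixel columns grow to the right and rows downward; lengths in m; the calibration is good to about 2 mm. A picture is of the moment at which its call begins.
A pose or a line that the arm cannot do raises r.PlanningError and nothing moves.
- r.job_done(): hands the job in; it is judged then, once.
The state is a dict: "t": time; "joint_positions": joint angles; "qd": joint speeds; "joint_efforts": joint torques, N m; "tcp_pos": TCP position; "tcp_rot": TCP orientation; "ft_force": force on the tool from outside, world axes, zero at the start; "torque": the same for the moment, N m; "grip_width": finger opening in m; "finger_force": force on a finger pad.
Only numpy, scipy, OpenCV 4.12 (cv2) and the standard library are available. Lean on these libraries where they do the work, as an engineer would, in place of code of your own. Each camera call takes 0.05 s, during which the arm holds its last target. There are 200 camera calls.

## Working session

There is one attempt and no reset: what is moved stays moved. The work goes in short steps, each a Python script; the robot and the scene stay as the last script left them, time stands still between calls to the robot, and variables do not carry over. Pictures are saved under pics/ and viewed, at most 10 in all, crops included, and the job is handed in when it is done.

```bash
mkdir -p pics; ls; cat > h.py <<'E'
import numpy as np, cv2
from plant import r
def snap(n):
    s=r.snapshot(n); return s
def pts(s):
    K=s["intrinsics"];T=s["world_from_camera"];z=s["z_map"]
    v,u=np.mgrid[0:480,0:640]
    P=np.stack([(u-K[0,2])/K[0,0]*z,-(v-K[1,2])/K[1,1]*z,-z,np.ones_like(z)],-1)
    W=(P@T.T)[...,:3]; W[z==0]=np.nan
    return W
E
python3 - <<'E'
from h import *
for n in("scene","top"):
    s=snap(n); cv2.imwrite(f"pics/{n}0.png",s["frame"][...,::-1]); np.savez(f"{n}0.npz",**s)
    print(n,s["intrinsics"].round(1).tolist(),s["world_from_camera"].round(3).tolist(),(s["z_map"]==0).mean(),s.keys())
st=r.sense();print(st)
E
```

```text
pics
scene [[504.2, 0.0, 314.6], [0.0, 504.2, 238.8], [0.0, 0.0, 1.0]] [[-0.531, -0.598, 0.6, 1.216], [0.847, -0.372, 0.378, 0.377], [-0.003, 0.709, 0.705, 0.844], [0.0, 0.0, 0.0, 1.0]] 0.005930989583333333 dict_keys(['frame', 'z_map', 'intrinsics', 'world_from_camera'])
top [[501.4, 0.0, 314.9], [0.0, 501.4, 238.1], [0.0, 0.0, 1.0]] [[-0.026, 0.998, -0.063, 0.537], [-1.0, -0.025, 0.016, 0.007], [0.014, 0.064, 0.998, 1.171], [0.0, 0.0, 0.0, 1.0]] 0.003961588541666667 dict_keys(['frame', 'z_map', 'intrinsics', 'world_from_camera'])
{'t': 0.1, 'joint_positions': array([-5.34211910e+01,  2.20852016e+01,  3.86627158e-01, -2.40631326e-02,
       -6.84118605e+01, -1.48172974e+01]), 'qd': array([ 0.04826298, -0.1901138 ,  0.10184765,  0.1358932 ,  0.01788365,
       -0.05062492]), 'joint_efforts': array([-1.34807295e-03, -3.93318808e+01,  1.88928419e+01,  4.19802502e+00,
       -2.63957634e-03, -3.79966139e-06]), 'tcp_pos': array([ 0.23154061, -0.57997409,  0.23833967]), 'tcp_rot': array([[-9.28792452e-01, -3.70599357e-01, -8.35001717e-04],
       [-3.70600279e-01,  9.28790753e-01,  1.78051469e-03],
       [ 1.15684276e-04,  1.96318047e-03, -9.99998066e-01]]), 'ft_force': array([-0.91837184,  0.40862119,  0.37736183]), 'torque': array([ 0.05393141,  0.03807843, -0.0005877 ]), 'finger_force': 0.0, 'grip_width': 0.08553723311881598}
```

View pics/scene0.png

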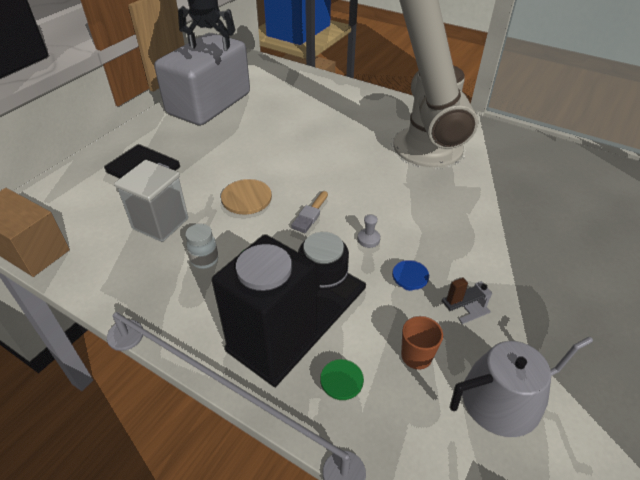

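View pics/top0.png

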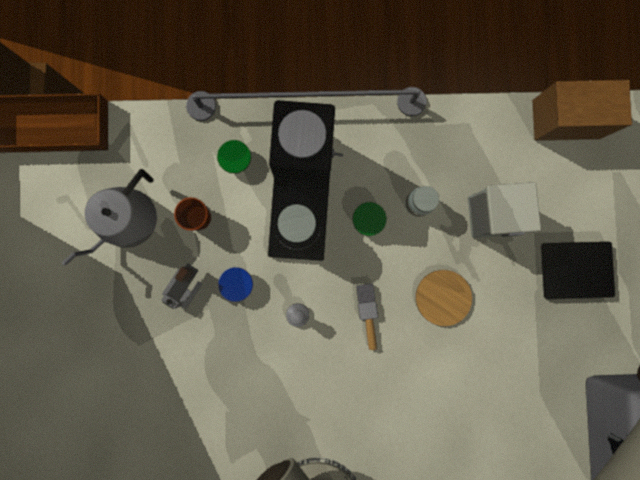

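The scene view shows the puller at (470,300), the grinder cap at (325,247) and the lid at (246,196). In the top view they are at (180,287), (296,223) and (444,297). Next I'll measure all three.

```bash
python3 - <<'E'
from h import *
D={n:dict(np.load(f"{n}0.npz")) for n in("scene","top")}
W=pts(D["top"]);
np.set_printoptions(precision=4,suppress=True)
f=D["top"]["frame"].astype(int)
def reg(u0,u1,v0,v1,m): 
    q=np.zeros((480,640),bool);q[v0:v1,u0:u1]=True; return q&m
hsv=cv2.cvtColor(D["top"]["frame"],cv2.COLOR_RGB2HSV)
def circ(name,m,W):
    c=max(cv2.findContours(m.astype(np.uint8),0,1)[0],key=cv2.contourArea)
    (u,v),rad=cv2.minEnclosingCircle(c); P=W[m]; print(name,(u,v),rad,"median",np.nanmedian(P,0),"mid",(np.nanpercentile(P,1,0)+np.nanpercentile(P,99,0))/2,"ext",np.nanpercentile(P,99,0)-np.nanpercentile(P,1,0))
circ("lid",reg(400,490,255,340,(hsv[...,1]>80)&(f[...,0]>100)),W)
circ("cap",reg(265,330,195,255,(W[...,2]>.15)&(f.sum(-1)>220)),W)
circ("drum",reg(262,332,190,262,(W[...,2]>.11)&(W[...,2]<.148)),W)
Wg=W[95:262,265:340]; print("tower", [np.nanpercentile(Wg[Wg[...,2]>.2],p,0) for p in(1,50,99)])
# grinder yaw: edges of black
m=reg(262,340,95,265,(f.sum(-1)<110)&(W[...,2]>.2));
P=W[m][:,:2].astype(np.float32);print("tower rect",cv2.minAreaRect(P))
for n,b in(("top",(155,215,255,315)),("scene",(440,500,270,330))):
    Wn=pts(D[n]);fr=D[n]["frame"];h=cv2.cvtColor(fr,cv2.COLOR_RGB2HSV)
    q=reg(*b,np.ones((480,640),bool))
    hm=q&(h[...,1]>100)&(Wn[...,2]>.03)&((h[...,0]<20)); print(n,"handle n",hm.sum(),np.nanmedian(Wn[hm],0))
    t=hm&(Wn[...,2]>.09); print(" top rect",t.sum(),cv2.minAreaRect(Wn[t][:,:2].astype(np.float32)),np.nanmedian(Wn[t],0))
    br=q&(Wn[...,2]>.028)&(Wn[...,2]<.052)&~hm&(Wn[...,2]>0);print(" bar",br.sum(),cv2.minAreaRect(Wn[br][:,:2].astype(np.float32)))
    fk=q&(Wn[...,2]>-.005)&(Wn[...,2]<.012)&(h[...,1]<60)
    # fork pixel darker/greyer
    cv2.imwrite(f"pics/{n}_p.png",cv2.resize(fr[b[2]-10:b[3]+10,b[0]-10:b[1]+10,::-1],None,fx=7,fy=7,interpolation=cv2.INTER_CUBIC))
E
python3 -c "
import cv2,numpy as np
a=cv2.imread('pics/top_p.png');b=cv2.imread('pics/scene_p.png');a=cv2.resize(a,(400,400));b=cv2.resize(b,(400,400));cv2.imwrite('pics/pp.png',np.hstack([a,b]))"
```

```text
lid (443.4310302734375, 297.8017272949219) 28.832571029663086 median [ 0.4655 -0.3057  0.01  ] mid [ 0.4653 -0.306   0.0065] ext [0.1222 0.124  0.0181]
cap (292.0, 223.0) 12.80634880065918 median [0.6322 0.0287 0.151 ] mid [0.6323 0.0284 0.1522] ext [0.0709 0.0727 0.0044]
drum (298.0, 218.0) 30.463191986083984 median [0.6446 0.0256 0.1302] mid [0.6459 0.0283 0.1304] ext [0.1215 0.094  0.0352]
tower [array([ 0.725 , -0.0473,  0.207 ]), array([0.7884, 0.0127, 0.2269]), array([0.8599, 0.0732, 0.2407])]
tower rect ((0.7932682633399963, 0.01186767965555191), (0.11786207556724548, 0.13335691392421722), 84.25919342041016)
top handle n 76 [0.5375 0.2759 0.0984]
 top rect 75 ((0.5365950465202332, 0.2759486734867096), (0.01389598473906517, 0.026231292635202408), 46.48787307739258) [0.5375 0.2759 0.0985]
 bar 520 ((0.5099064111709595, 0.296122670173645), (0.03789370134472847, 0.10322465747594833), 59.61777114868164)
scene handle n 344 [0.5428 0.2782 0.0814]
 top rect 127 ((0.5371819138526917, 0.27645671367645264), (0.016785528510808945, 0.027392331510782242), 54.814266204833984) [0.5392 0.2769 0.0989]
 bar 558 ((0.5101853609085083, 0.29564210772514343), (0.03967506065964699, 0.10416129231452942), 59.40860366821289)
```

View pics/pp.png

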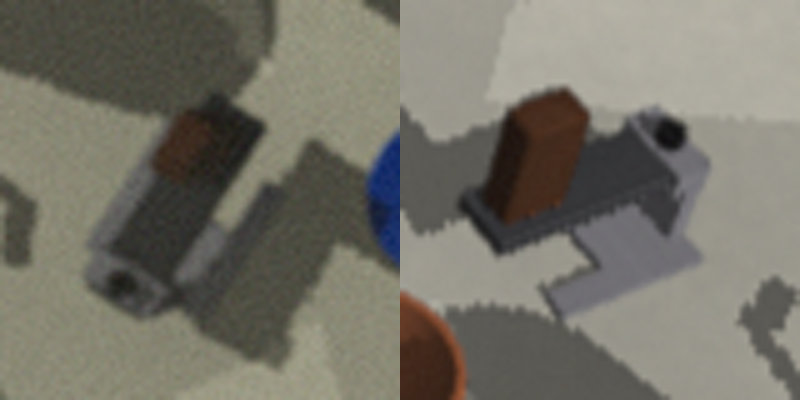

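The crops show the fork pointing from the upright (screw, lower left in the top view) toward the handle, at yaw of about -30°. The fork lies well behind the handle. I'll work out the reach from the fork corners seen in the scene view, and cross-check heights.

```bash
cat >> h.py <<'E'
def ray(s,u,v,z):
    K=s["intrinsics"];T=s["world_from_camera"]
    d=T[:3,:3]@np.array([(u-K[0,2])/K[0,0],-(v-K[1,2])/K[1,1],-1]);o=T[:3,3]
    return o+d*(z-o[2])/d[2]
def R(yaw,flip=1):  # yaw of the fork; tool z down, tool y along puller y
    c,s=np.cos(np.radians(yaw)),np.sin(np.radians(yaw))
    x=np.array([c,s,0]);y=np.array([-s,c,0]); 
    return np.column_stack([flip*x,-flip*y,[0,0,-1]])
E
python3 - <<'E'
from h import *
np.set_printoptions(precision=4,suppress=True)
S=dict(np.load("scene0.npz"));W=pts(S)
a=np.radians(-30.4);d=np.array([np.cos(a),np.sin(a)]);n=np.array([-d[1],d[0]]);h=np.array([.5372,.2762])
for nm,(u,v) in dict(tip_in=(540,287),tip_out=(562,318),slot=(600,265),back=(703,260)).items():
    p=ray(S,430+(u-400)/5-.4,260+v/5-.4,.005)[:2]-h; print(nm,p@d,p@n)
T=dict(np.load("top0.npz"))
for u,v in((275,185),(285,190)): p=ray(T,145+u/5-.4,245+v/5-.4,.005)[:2]-h; print("top tip",p@d,p@n)
f=S["frame"].astype(int)
m=np.zeros((480,640),bool);m[230:265,300:350]=1;m&=(W[...,2]>.14)&(f.sum(-1)>220);P=W[m];print("cap scene",np.median(P,0),(np.percentile(P,1,0)+np.percentile(P,99,0))/2,np.percentile(P,99,0)-np.percentile(P,1,0))
c,rad=cv2.minEnclosingCircle(np.argwhere(m)[:,::-1].astype(np.float32));print(c,ray(S,*c,.152))
print("brush,cup,tamper",ray(T,366,300,.02),ray(T,372,348,.02),ray(T,192,213,.08),ray(T,298,315,.07))
for z in(.075,.25):
  for fl in(1,-1):
    print(fl,[r.inverse_kinematics(p,R(y,fl)) for p,y in(((*h,z),-30.4),((.63,.03,z),-30.4),((.365,-.306,z),0),((.48,-.306,z),0))])
E
```

```text
tip_in -0.006639119946919001 0.016864275652448715
tip_out -0.004664363515046764 0.03316305944476705
slot -0.03556390237895157 0.019497759078521474
back -0.07474419971547863 0.03716239003315704
top tip -0.00787232392800536 -0.026696214782802156
top tip -0.007647322890185698 -0.03186860080077204
cap scene [0.6365 0.0304 0.151 ] [0.6336 0.0288 0.1487] [0.0735 0.0733 0.0107]
(323.30767822265625, 246.0) [0.6353 0.0298 0.152 ]
brush,cup,tamper [ 0.4652 -0.1245  0.02  ] [ 0.3565 -0.1346  0.02  ] [0.6676 0.2558 0.08  ] [0.4399 0.0306 0.07  ]
1 [array([ 42.5501,  29.1778, -14.0928,   0.    , -46.7294,  17.0499]), array([ 17.403 ,  31.2958, -10.0433,   0.    , -48.6609,  42.197 ]), array([-20.3718,  19.1573, -32.2147,   0.    , -38.628 , 110.3718]), array([-16.2141,  26.4446, -19.219 ,   0.    , -44.3364, 106.2141])]
-1 [array([  42.5501,   29.1778,  -14.0928,    0.    ,  -46.7294, -162.9501]), array([  17.403 ,   31.2958,  -10.0433,    0.    ,  -48.6609, -137.803 ]), array([-20.3718,  19.1573, -32.2147,   0.    , -38.628 , -69.6282]), array([-16.2141,  26.4446, -19.219 ,   0.    , -44.3364, -73.7859])]
1 [array([ 42.5501,  19.5982,  -1.6806,   0.    , -68.7212,  17.0499]), array([ 17.403 ,  22.2197,   2.2794,   0.    , -70.0597,  42.197 ]), array([-20.3718,   6.9168, -18.5982,   0.    , -64.4851, 110.3718]), array([-16.2141,  16.188 ,  -6.6045,   0.    , -67.2075, 106.2141])]
-1 [array([  42.5501,   19.5982,   -1.6806,    0.    ,  -68.7212, -162.9501]), array([  17.403 ,   22.2197,    2.2794,    0.    ,  -70.0597, -137.803 ]), array([-20.3718,   6.9168, -18.5982,   0.    , -64.4851, -69.6282]), array([-16.2141,  16.188 ,  -6.6045,   0.    , -67.2075, -73.7859])]
```

```bash
python3 - <<'E'
from h import *
np.set_printoptions(precision=4,suppress=True)
h=[.5372,.2762]; Q=R(-30.4)
r.move_ptp([*h,.25],Q)
r.movel([*h,.12],.12); print(r.movel([*h,.063],.06,contact_N=8))
r.close(); s=r.sense(); z0=s["tcp_pos"][2]; print(s["tcp_pos"],s["grip_width"],s["finger_force"],s["ft_force"],s["t"])
r.movel([*h,.25],.12)
s=r.sense();print(s["tcp_pos"],s["grip_width"],s["ft_force"],s["t"]); np.save("z0.npy",z0)
d=R(-30.4)[:2,0]; n=-R(-30.4)[:2,1]; c=np.array([.633,.0287])
p=c-d*(.110-.018)   # stem-in-fork point is .110 behind the cap
p=np.array([*(c+d*(.018-.110)),.25]); r.movel(p,.15)
r.sleep(.3)
S=snap("scene");T=snap("top");np.savez("s1.npz",**S);np.savez("t1.npz",**T)
a=cv2.resize(S["frame"][150:350,240:440,::-1],(400,400));b=cv2.resize(T["frame"][170:370,200:400,::-1],(400,400))
cv2.imwrite("pics/pre.png",np.hstack([a,b])); print(r.sense()["tcp_pos"],r.sense()["ft_force"],r.sense()["t"])
E
```

```text
False
[0.5374 0.2763 0.0632] 0.017246646103336132 58.91242325305939 [-0.3482  0.1055  1.1169] 6.2417
[0.5369 0.276  0.2491] 0.017001743795370162 [ 0.4284 -0.3356 -1.6436] 7.95
[0.5536 0.0755 0.25  ] [ 0.3542 -0.0963 -1.1012] 9.8417
```

View pics/pre.png

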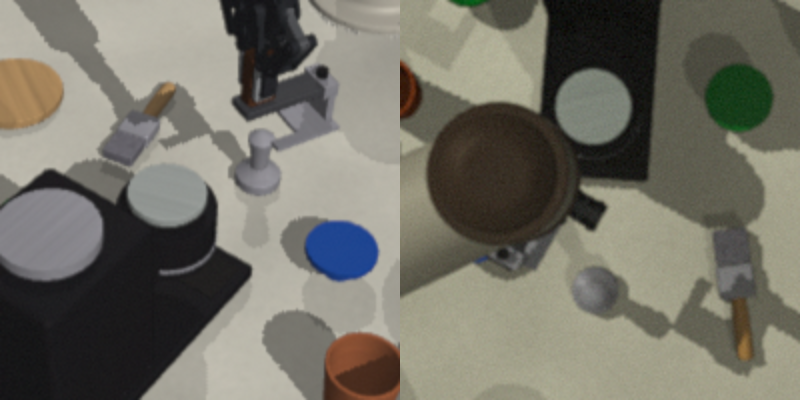

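The puller is held upright and its fork is in front of the chamber (scene crop: fork at (310,115), cap at (168,195)). I'll probe the rim height with the prong tips, using light contact.

```bash
python3 - <<'E'
from h import *
np.set_printoptions(precision=4,suppress=True)
S=dict(np.load("s1.npz"));W=pts(S);d=R(-30.4)[:2,0]; n=-R(-30.4)[:2,1];h=np.array([.5536,.0755])
for u,v in((272,137),(280,147),(340,125)):
    p=ray(S,240+u/2-.25,150+v/2-.25,.1918)[:2]-h;print(p@d,p@n)
c=np.array([.633,.0287]); 
def at(k,z): return np.array([*(c+d*(.018+k)),z])   # stem point at k along d from cap axis
r.movel(at(-.110,.222),.1); r.movel(at(-.050,.222),.08)
r.sleep(.3); f0=r.sense()["ft_force"]
hit=r.movel(at(-.050,.185),.012,contact_N=2.5); s=r.sense()
print(hit,s["tcp_pos"],s["ft_force"]-f0,"underside",s["tcp_pos"][2]-.0632,s["t"])
r.movel(s["tcp_pos"]+[0,0,.008],.03); s=r.sense();print(s["tcp_pos"],s["ft_force"]-f0,s["t"])
E
```

```text
-0.011614715613740369 0.01728820312474437
-0.010775273230855443 0.03265964027251708
-0.07909995492492805 0.03334067233513222
True [0.6055 0.0449 0.1951] [-0.8067 -0.026   6.3735] underside 0.13193339167299103 13.5
[0.6052 0.0449 0.2027] [-0.9167  0.1639  0.0974] 13.975
```

```bash
python3 - <<'E'
from h import *
np.set_printoptions(precision=4,suppress=True)
d=R(-30.4)[:2,0]; c=np.array([.633,.0287]); z=.1979
def at(k,z): return np.array([*(c+d*(.018+k)),z])
r.movel(at(-.052,z),.03); r.sleep(.3); f0=r.sense()["ft_force"]
hit=r.movel(at(-.008,z),.03,contact_N=3); s=r.sense(); print(hit,(s["tcp_pos"][:2]-c)@d-.018,s["tcp_pos"],s["ft_force"]-f0)
if not hit:
    hit=r.movel(at(.014,z),.01,contact_N=3); s=r.sense(); print(hit,(s["tcp_pos"][:2]-c)@d-.018,s["tcp_pos"],s["ft_force"]-f0,s["t"])
S=snap("scene");np.savez("s2.npz",**S)
cv2.imwrite("pics/in.png",cv2.resize(S["frame"][190:310,260:420,::-1],(800,600),interpolation=cv2.INTER_CUBIC))
E
```

```text
False -0.008122048555095011 [0.6415 0.0237 0.198 ] [-0.2486  0.1349 -0.5859]
True 0.0027110969228997285 [0.6507 0.0179 0.1963] [-0.3364 -0.8867  0.0842] 17.475
```

View pics/in.png

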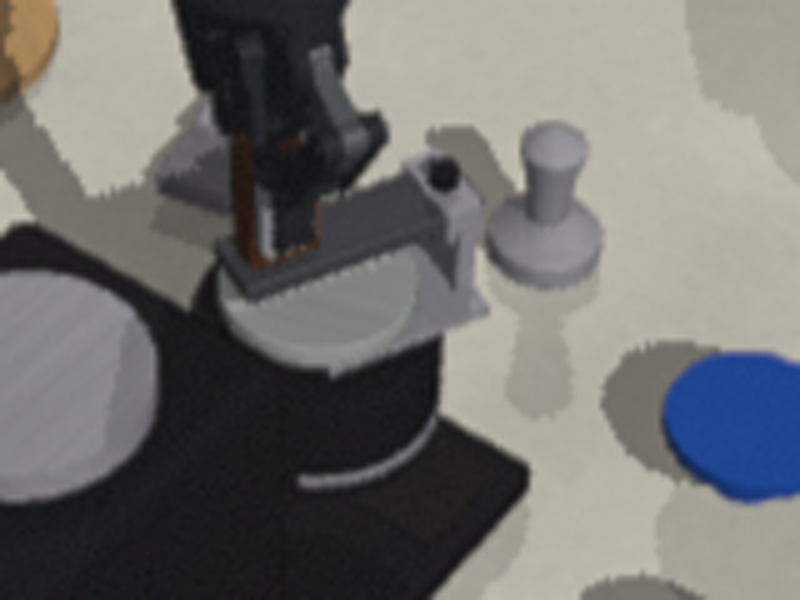

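The picture shows the fork under the head with the slot's end at the stem. Contact came where the reach measurement predicted (stem 20.7 mm behind the handle). Now I'll pull straight up.

```bash
python3 - <<'E'
from h import *
np.set_printoptions(precision=4,suppress=True)
p=r.sense()["tcp_pos"].copy(); q=r.sense()["tcp_rot"]; f0=r.sense()["ft_force"]
for dz in(.003,.005,.007,.010,.016,.030,.060):
    r.movel(p+[0,0,dz],.012 if dz<.02 else .03); s=r.sense();print(dz,s["tcp_pos"]-p,s["ft_force"]-f0,s["torque"],s["t"])
r.sleep(.3)
S=snap("scene");np.savez("s3.npz",**S)
cv2.imwrite("pics/up.png",cv2.resize(S["frame"][170:290,260:420,::-1],(800,600),interpolation=cv2.INTER_CUBIC))
W=pts(S);f=S["frame"].astype(int)
E
```

```text
0.003 [0.    0.    0.003] [-0.6096 -0.6794 -0.4719] [ 0.0017 -0.0462  0.0109] 17.9333
0.005 [-0.0002  0.0001  0.0041] [ 0.4979  0.5352 -5.2386] [-0.0579 -0.5816  0.0502] 18.25
0.007 [-0.0007  0.0002  0.005 ] [  1.9665   0.0195 -13.2468] [-0.1734 -1.1503 -0.0352] 18.5667
0.01 [-0.0005 -0.0003  0.0116] [-2.6332  0.2239 -5.8968] [0.0348 0.681  0.0214] 18.9667
0.016 [0.0013 0.0001 0.0181] [-0.3016  0.0002  0.0897] [ 0.0136  0.0214 -0.0215] 19.6167
0.03 [-0.0001  0.      0.03  ] [ 0.8731 -0.3806 -1.1619] [-0.0571 -0.0628  0.0181] 20.2333
0.06 [-0.0002 -0.      0.0597] [-1.1234 -0.394  -0.777 ] [-0.1066 -0.0687 -0.0219] 21.3833
```

View pics/up.png

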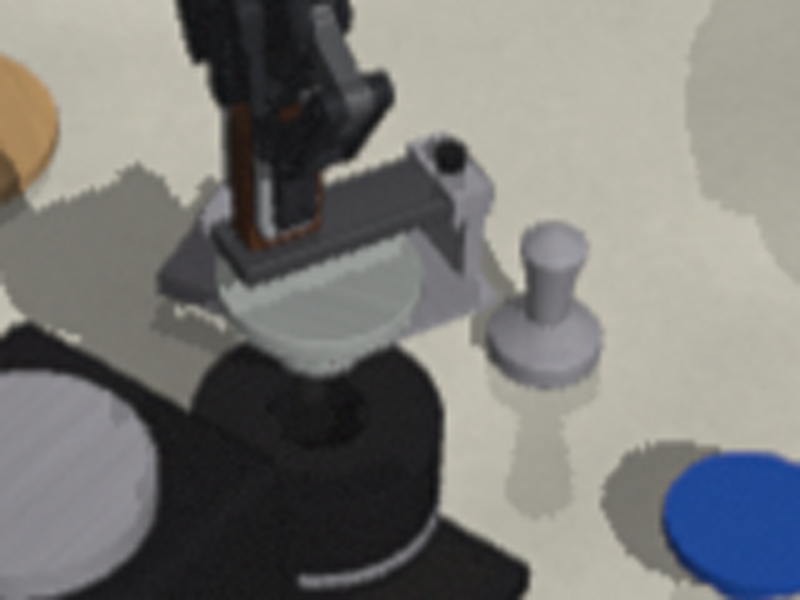

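The cap is off: it hangs level on the fork at (320,300) and the mouth is open below it at (320,410). Next I'll measure the tilt and where the cap sits on the fork.

```bash
python3 - <<'E'
from h import *
np.set_printoptions(precision=4,suppress=True)
S=dict(np.load("s3.npz"));W=pts(S);hsv=cv2.cvtColor(S["frame"],cv2.COLOR_RGB2HSV);t=r.sense()["tcp_pos"];print(t)
d=R(-30.4)[:2,0]; n=-R(-30.4)[:2,1]
def plane(poly):
    m=np.zeros((480,640),np.uint8);cv2.fillPoly(m,[np.int32([(260+u/5,170+v/5) for u,v in poly])],1)
    P=W[m>0];P=P[np.isfinite(P[:,0])]; L=np.c_[(P[:,:2]-t[:2])@d,(P[:,:2]-t[:2])@n,P[:,2]]
    L=L[np.abs(L[:,2]-np.median(L[:,2]))<.006]
    co=np.linalg.lstsq(np.c_[L[:,:2],np.ones(len(L))],L[:,2],rcond=None)[0];print(len(L),"slopes d,n",co[:2],"mean",L.mean(0),"min",L.min(0),"max",L.max(0))
print("bar");plane([(325,205),(410,170),(440,205),(330,245)])
print("cap");plane([(235,290),(330,270),(410,245),(412,290),(380,325),(320,345),(260,325)])
print("grip",r.sense()["grip_width"])
S2=dict(np.load("s1.npz"));
E
```

```text
[0.6504 0.0178 0.2557]
bar
200 slopes d,n [ 0.0039 -0.0607] mean [-0.041   0.0066  0.2349] min [-0.0627 -0.0067  0.2306] max [-0.0173  0.0156  0.238 ]
cap
434 slopes d,n [-0.0065  0.0022] mean [-0.0181  0.0162  0.2074] min [-0.0573 -0.0045  0.2025] max [0.0126 0.0372 0.2106]
grip 0.017212324959321415
```

The cap and puller are both level and the heights agree. Next step: carry to the lid, turning to yaw 0.

```bash
python3 - <<'E'
from h import *
np.set_printoptions(precision=4,suppress=True)
p=r.sense()["tcp_pos"].copy()
r.movel([p[0],p[1],.32],.06)
L=[.4653+.0195,-.3058]
r.movel([*L,.32],.09,rot=R(0)); r.sleep(.3)
r.movel([*L,.125],.06); r.movel([*L,.103],.02);r.movel([*L,.089],.012); r.sleep(.3)
s=r.sense();print(s["tcp_pos"],s["ft_force"],s["t"],s["grip_width"])
S=snap("scene");np.savez("s4.npz",**S)
cv2.imwrite("pics/lid.png",cv2.resize(S["frame"][110:230,165:325,::-1],(800,600),interpolation=cv2.INTER_CUBIC))
E
```

```text
[ 0.4848 -0.3058  0.0891] [-0.3827  0.5774 -1.4805] 33.7083 0.017364313218907666
```

View pics/lid.png

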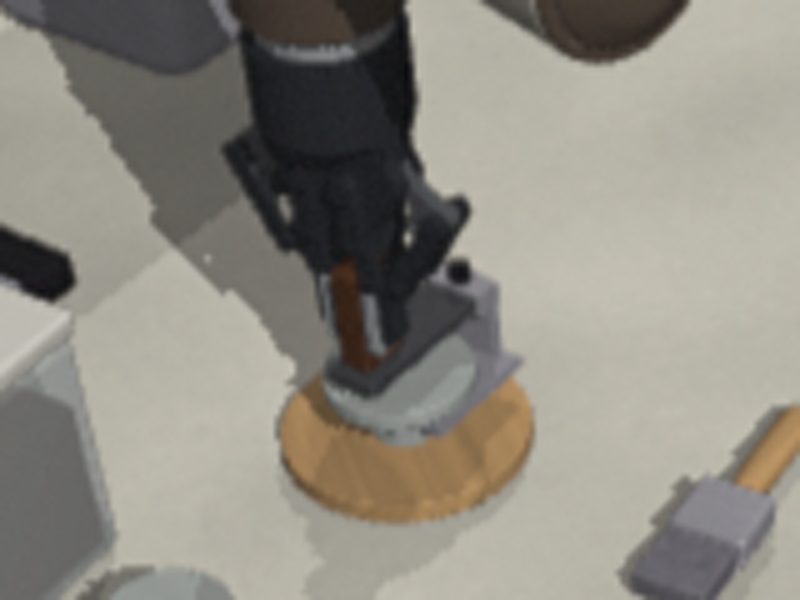

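The picture shows the cap at (400,385) on the fork over the lid. I'll check its height and centring by depth before drawing the fork out.

```bash
python3 - <<'E'
from h import *
np.set_printoptions(precision=4,suppress=True)
S=dict(np.load("s4.npz"));W=pts(S);hsv=cv2.cvtColor(S["frame"],cv2.COLOR_RGB2HSV)
m=np.zeros((480,640),np.uint8);cv2.fillPoly(m,[np.int32([(165+u/5,110+v/5) for u,v in[(335,395),(370,398),(470,335),(475,370),(440,405),(400,422),(350,415)]])],1)
P=W[m>0];P=P[np.isfinite(P[:,0])];print("cap top",np.median(P,0),P.min(0),P.max(0))
w=np.zeros((480,640),bool);w[175:215,215:275]=1;w&=(hsv[...,1]>80)&(hsv[...,0]<25)&(W[...,2]<.03)
Q=W[w];print("lid",np.median(Q,0),np.percentile(Q,1,0),np.percentile(Q,99,0))
E
```

```text
cap top [ 0.4736 -0.2871  0.0492] [ 0.4147 -0.316   0.0241] [ 0.504  -0.2679  0.0629]
lid [ 0.4904 -0.2813  0.012 ] [ 0.4154 -0.3646  0.0017] [ 0.5282 -0.2424  0.0159]
```

The cap top is at 49 mm, exactly lid height plus cap height, and it is centred. Drawing the fork out, then standing the puller down.

```bash
python3 - <<'E'
from h import *
np.set_printoptions(precision=4,suppress=True)
p=r.sense()["tcp_pos"].copy(); x=p[0]-.130
f0=r.sense()["ft_force"]
hit=r.movel([p[0]-.035,p[1],p[2]],.03,contact_N=6); print(hit,r.sense()["ft_force"]-f0)
if not hit:
    r.movel([x,p[1],p[2]],.06)
    r.movel([x,p[1],.069],.04); r.sleep(.2); print(r.movel([x,p[1],.0615],.008,contact_N=2.5))
    s=r.sense();print(s["tcp_pos"],s["ft_force"],s["t"])
S=snap("scene");cv2.imwrite("pics/down.png",cv2.resize(S["frame"][90:210,165:325,::-1],(800,600),interpolation=cv2.INTER_CUBIC))
E
```

```text
False [-0.0916 -0.9126  0.4594]
True
[ 0.355  -0.3058  0.0633] [1.3682 0.9565 3.1761] 38.35
```

View pics/down.png

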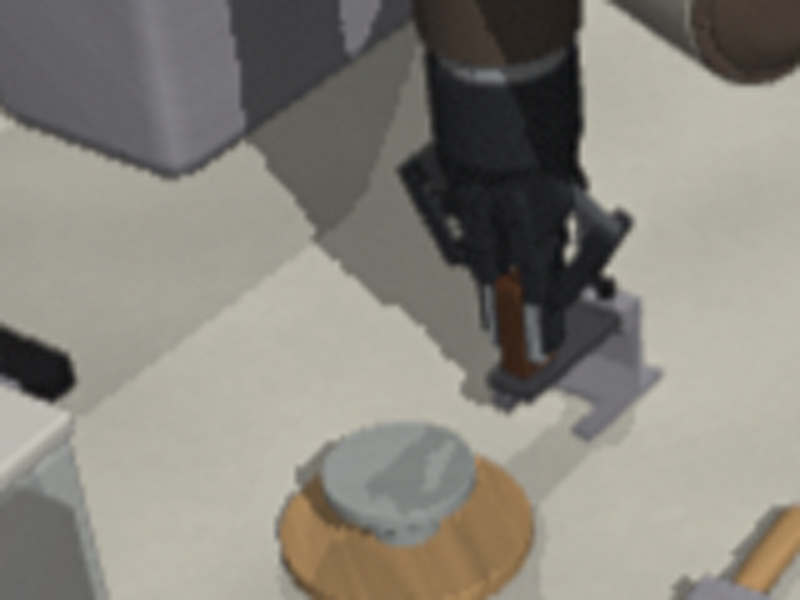

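The cap stands on the middle of the lid at (400,480) and the puller is standing on the shelf at (560,370). I'll release it, retreat, check and hand in.

```bash
python3 - <<'E'
from h import *
np.set_printoptions(precision=4,suppress=True)
r.open_gripper(); p=r.sense()["tcp_pos"].copy(); r.movel([p[0],p[1],.2],.06); r.move_ptp([.40,0.0,.35],R(0)); r.sleep(.5)
T=snap("top");W=pts(T);f=T["frame"].astype(int);hsv=cv2.cvtColor(T["frame"],cv2.COLOR_RGB2HSV)
w=np.zeros((480,640),bool);w[250:345,395:495]=1
c=w&(W[...,2]>.04)&(W[...,2]<.06);P=W[c];print("cap",np.median(P,0),(np.percentile(P,1,0)+np.percentile(P,99,0))/2,np.ptp(P,0))
l=w&(W[...,2]<.03)&(hsv[...,1]>80)&(f[...,0]>80);P=W[l];print("lid",np.median(P[:,2]),(np.percentile(P,1,0)+np.percentile(P,99,0))/2)
h=(W[...,0]>.3)&(W[...,0]<.42)&(W[...,1]<-.24)&(W[...,1]>-.37)&(W[...,2]>.09);P=W[h];print("handle",np.median(P,0),np.ptp(P,0),r.sense()["t"])
S=snap("scene");cv2.imwrite("pics/end.png",S["frame"][...,::-1])
E
```

```text
cap [ 0.4646 -0.3037  0.0469] [ 0.4348 -0.3037  0.0464] [0.1401 0.0775 0.0189]
lid 0.00998027012593028 [ 0.4649 -0.306   0.0068]
handle [ 0.3546 -0.3029  0.0978] [0.028  0.0174 0.0118] 43.35
```

View pics/end.png

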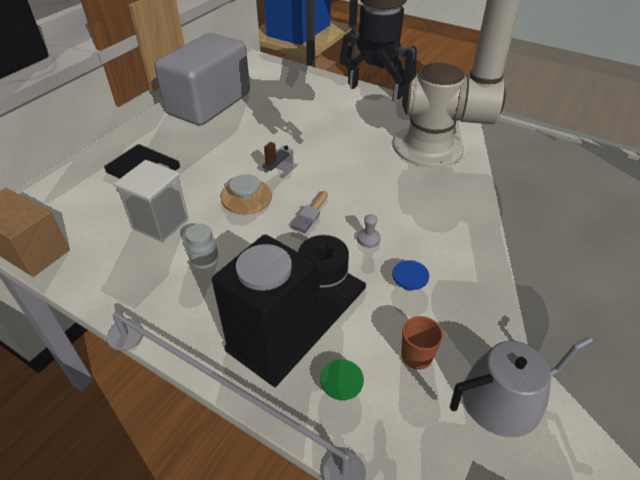

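The cap is centred on the lid at (245,187), the puller stands 110 mm from the lid's centre at (278,158), and the bystanders are where they were.

```bash
python3 -c "
from plant import r
print(r.job_done())"
```

```text
the job is handed in; nothing more can be done
None
```

The job is handed in: the cap stands upright in the middle of the bamboo lid, the puller is back upright on the shelf 110 mm from the lid's centre, and the last picture showed the other things where they were; no verdict came back.

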